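Set the stand-off rule and present the ball to the sensor

TASK

Pull the sprung rule out of the sensor stand by its upright tab until the one line that runs across its full width just meets the front edge of the housing, and let go of it. Then lift the sample tray by its upright grip, keeping it near level so that the loose steel ball stays in its pocket, and hold it still and level with the ball straight above the rule's tab, at the height of the centre of the sensor's round window. Finish while holding the tray there; touch nothing else with it, and leave the beaker, bottle and tube rack alone.

Things in the scene. Friction and masses are not known exactly. Their poses are not given: they have to be found in the camera images.
- gauge: Sensor stand, fixed to the bench: grey base housing 150 deep x 70 wide x 45 high mm, a short neck, and a white sensor head 110 x 70 mm in plan whose front is flush with the housing's front; overall 165 high. Origin at bench level in the middle of the front face. Its -x axis points out of the front (the way the rule pulls out and the way the window looks), z up. The rule (steel blade 24 wide, its top 7 above the bench) slides out of the foot of the front face.
- gauge_eye (a point): Centre of the round window on the front face of the sensor head, 130 mm above the bench.
- rule (a joint): How far the rule is pulled out, in m: 0 fully in, 0.12 fully out. The full-width line meets the housing's front edge at 0.080; the half-width ticks do not count. It starts somewhere between 0 and 0.03. A spring draws it back with up to 2 N and a brake of about 3.5 N holds it wherever it is let go; pulling takes 4 to 6 N.
- rule_tab (a point): Middle of the top of the upright black tab at the rule's outer end, 50 mm above the bench. The tab is 24 mm long along the rule, 14 mm wide across it, and rises 43 mm above the blade's top; it moves with the rule and stands 70 mm in front of the housing when the rule is fully in.
- tray: Loose dark grey metal sample tray, 130 (x) x 80 (y) x 7 mm plate, about 0.25 kg, standing on the bench. Origin at the centre of its underside, z up. An upright white grip stands at its centre, 30 mm along x, 14 mm along y, its top 53 mm above the underside. Two round pockets 32 mm across and 3 mm deep lie 42 mm either side of the centre along x; the ball is in the +x one and the other is empty.
- tray_pocket (a point): Where the ball's centre is when it sits in the middle of its pocket: in the tray's frame x +42 mm, y 0, z 16 mm above the underside.
- ball_center (a point): Centre of the loose steel ball, 24 mm in diameter, 0.056 kg, lying in the tray's +x pocket with up to 4 mm of play.
- beaker: Bystander: open glass beaker 72 mm across, 90 mm high. Origin at the centre of its underside.
- reagent: Bystander: amber bottle 68 mm across, 150 mm high. Origin at the centre of its underside.
- tube_rack: Bystander: white block rack with eight holes, 70 x 140 x 50 mm. Origin at the centre of its underside.
Things that resemble listed ones, but are neither listed nor needed, are in the scene too. What is shaped like the tray but purple or red is not meant.

How it is judged:
By the outcome, as a careful person would: the job done as asked, in the order asked, and still so for the second after the job is handed in, while the arm keeps its last pose, push and grip.
It also fails if it takes over 58 s, if anything falls off the work surface, if the arm or the gripper's body presses on something with over 40 N, if the wrist force passes 120 N, or if a joint passes its speed limit or range.

ROBOT

A 6-joint arm with a two-finger parallel gripper is mounted at the origin on the work surface. World frame = base frame: x ahead of the robot, y to its left, z up, the work surface at z = 0. Lengths are in m, angles in rad, forces in N, time in s.
With the tool pointing down it reaches from about 0.35 to 0.85 m from the base axis. Payload 8.1 kg.
Tool frame: the origin (TCP) lies at the very end of the fingers, on their centre line; the grasp point (between the pads) lies 19 mm behind it (grasp_offset is the distance from the TCP to the grasp point, in m); z points along the fingers, y is the direction in which the jaws open and shut (so a half turn about z gives the same grasp; the last joint's range is limited). The gripper opens to 93 mm and grips with 3 to 60 N. Pads are 15 mm wide; open, the fingers measure 128 mm over their backs; the gripper's body (75 mm by 188 mm) begins 65 mm behind the grasp point.
Start: joints at [1.028, 0.13, 1.488, -0, 1.523, -0.085], TCP at [0.265, 0.538, 0.219] pointing down, gripper open.
Joint ranges: [-2.96, 2.96], [-0.89, 2.26], [0.02, 2.5], [-1.34, 4.48], [0, 2.73], [-2.66, 2.66]. Speed limits (rad/s): [2.39, 2.39, 2.79, 3.14, 3.14, 3.14].

INTERFACE

Orientations are given as a rotation vector (axis times angle).
In Python, from plant import read_state, read_camera, close_job, search_frame, masks_of, grasp_offset gives the robot as it stands.
- The arm moves only by the tool drive_tool, never from a script. Its argument "plan" is a list of rows, each an object with "claw": the closure, from 0 (fully open) to 1 (shut); "linear": the shift along the tool's x, y, z in cm, a list of three; "angular": the turn, a rotation vector about the tool's x, y, z in degrees, a list of three. In form: [{"claw": claw, "linear": [tx, ty, tz], "angular": [ax, ay, az]}, ...]. A call has 1 to 12 rows; each row shifts and turns the commanded pose from where the row before left it, along the tool's axes as they then stand; what a row does not reach is not made up. A row lasts 1/8 s, in which the tool goes at most 62.5 mm and 10.7 degrees, less where a joint would pass 70% of its speed; a pose out of reach is approached as far as the arm can. A call is refused whole if a number of a shift passes 6.25 or a number of a turn 10.7, either way. A call with a gripper value outside its range is refused whole. The fingers move at their own pace and stop on an object; "newtons" is the grip in N (left out, the last holds). Time passes only in rows, so rows that do not move let the fingers close. It gives the time, the measured TCP pose, the force and the opening at its end, in the units of the state.
- read_state(): the state, without advancing time (a new reading comes with each control period).
- read_camera(name): name is "side" or "top"; returns a dict with "pixels" (420x560x3 uint8, red, green, blue), "K" (3x3 intrinsics, pixels), "D" ([k1, k2, p1, p2, k3] as OpenCV has them; the pictures are not rectified), "xyz" and "attitude" of the camera in the world. Camera axes: x right, y up, looking along -z (the intrinsics and any distortion apply to the point x, -y, -z); pixel columns grow to the right and rows downward; lengths in m; the calibration is good to about 2 mm. A picture is of the moment at which its call begins. There is no depth.
- close_job(): hands the job in, once; it reports no verdict.
Trained networks look in a picture, given as the dict that the camera call returned (one of the last four; its "shot" number tells which), for a name from the list of things; names that differ only in an ending like _2 or _b are one class to them, and where a whole thing is asked for, a point or a joint stands for the part that bears it (a point fixed in the world has none). Each returns a list of dicts, best first, with "p" (0 to 1); they miss things now and then, are a little off and sometimes report something else, mostly with a low value. They report only what shows in the picture. A call takes as long as a camera call. They do not tell look-alikes from the thing itself.
- search_frame(picture, label): "at" ([x, y, z] in m, in world coordinates, good to about 4 mm: the middle of the surface that is visible of it).
- masks_of(picture, label): "mask" (420x560 bool, what is visible of it).
The state is a dict: "t": time; "q": joint angles; "dq": joint speeds; "joint_torque": joint torques, N m; "tool_pos": TCP position; "orientation": TCP orientation; "force": force on the tool from outside, world axes, zero at the start; "wrist_torque": the same for the moment, N m; "opening": finger opening in m.
Only numpy, scipy, OpenCV 4.12 (cv2) and the standard library are available. Lean on these libraries where they do the work, as an engineer would, in place of code of your own. Each camera call takes 0.05 s, during which the arm holds its last target.

## Working session

There is one attempt and no reset: what is moved stays moved. The work goes in short steps, Python scripts to look and compute and a tool call to move; the robot and the scene stay as the last step left them, time stands still between calls to the robot, and variables do not carry over. Pictures are saved under pics/ and viewed, and the job is handed in when it is done.

Besides the shell and the picture viewer there is one more tool, called after "Request:" by a JSON object that holds its "op" and its "data", one argument or row to a line. drive_tool: Moves the arm, as the interface text tells. Its arguments: {"type":"object","properties":{"plan":{"type":"array"},"newtons":{"type":"number"}},"required":["plan"]}

```bash
ls; mkdir -p pics
cat > h.py <<'E'
import numpy as np, cv2, pickle
from plant import *
from scipy.spatial.transform import Rotation as R
def grab(n,tag):
    p=read_camera(n); cv2.imwrite(f'pics/{tag}.png',p['pixels'][:,:,::-1]); pickle.dump(p,open(f'pics/{tag}.pkl','wb')); return p
def att(p):
    a=np.array(p['attitude'],float)
    return a if a.shape==(3,3) else (R.from_rotvec(a).as_matrix() if a.size==3 else R.from_quat(a).as_matrix())
def proj(p,X):
    X=np.atleast_2d(X); c=(X-np.array(p['xyz']))@att(p); c=c*[1,-1,-1]
    return cv2.projectPoints(c.reshape(-1,1,3),np.zeros(3),np.zeros(3),np.array(p['K']),np.array(p['D']))[0].reshape(-1,2)
def atz(p,uv,z):
    uv=np.array(uv,float).reshape(-1,1,2)
    n=cv2.undistortPoints(uv,np.array(p['K']),np.array(p['D'])).reshape(-1,2)
    d=np.c_[n[:,0],-n[:,1],-np.ones(len(n))]@att(p).T; o=np.array(p['xyz'])
    return o+d*((z-o[2])/d[:,2])[:,None]
E
python3 - <<'E'
from h import *
s=read_state(); print(s)
for n in ['side','top']:
    p=grab(n,n+'0'); print(n,p['xyz'],p['attitude'],p['K'],p['D'])
    for l in ['gauge','rule','rule_tab','gauge_eye','tray','ball_center','tray_pocket','beaker','reagent','tube_rack']:
        try: print(l,[(np.round(d['at'],3).tolist(),round(d['p'],2)) for d in search_frame(p,l)[:4]])
        except Exception as e: print(l,e)
print(grasp_offset, read_state()['t'])
E
```

```text
pics
{'t': 0.0, 'q': array([ 1.02762536e+00,  1.31143379e-01,  1.48927963e+00, -4.60518562e-06,
        1.52300248e+00, -8.54144181e-02]), 'dq': array([ 0.00097854,  0.0004801 , -0.00143199,  0.00020512, -0.00080543,
        0.00025042]), 'joint_torque': array([ 6.47920842e-05, -5.59859169e+01, -4.91758919e+01,  7.66956504e-02,
        3.59883439e-02, -1.81343976e-04]), 'tool_pos': array([0.26485459, 0.53774152, 0.21759788]), 'orientation': array([-7.12652682e-01, -3.05911601e+00,  2.73972798e-03]), 'force': array([-1.10364706, -0.19378394,  0.18611416]), 'wrist_torque': array([-0.01997094, -0.02587038, -0.00488223]), 'opening': 0.09269004458411945}
side [0.21951034 1.30556652 0.88198502] [ 0.18199878 -1.45965011 -2.58040684] [[519.7921818    0.         279.67529905]
 [  0.         519.7921818  207.99086538]
 [  0.           0.           1.        ]] [-0.16504403  0.          0.          0.          0.        ]
gauge [([0.537, -0.193, 0.074], 0.64), ([0.689, 0.35, 0.078], 0.61)]
rule [([0.554, 0.217, 0.01], 0.65), ([0.548, -0.104, 0.013], 0.63)]
rule_tab [([0.545, -0.1, 0.009], 0.68)
[... 678 characters left out ...]
    ]
gauge [([0.539, -0.223, 0.165], 0.81), ([0.548, -0.136, 0.011], 0.29)]
rule [([0.546, -0.14, 0.005], 0.77)]
rule_tab [([0.547, -0.133, 0.007], 0.81)]
gauge_eye [([0.537, -0.229, 0.16], 0.71)]
tray [([0.351, 0.178, 0.012], 0.71), ([0.494, 0.401, 0.008], 0.67), ([0.557, 0.206, 0.007], 0.64)]
ball_center [([0.575, 0.242, 0.024], 0.62), ([0.748, 0.115, 0.052], 0.34)]
tray_pocket [([0.353, 0.183, 0.002], 0.92), ([0.555, 0.206, 0.01], 0.66), ([0.503, 0.4, 0.011], 0.64), ([0.536, -0.229, 0.16], 0.19)]
beaker [([0.747, 0.113, 0.054], 0.88), ([0.552, 0.207, 0.011], 0.57)]
reagent [([0.691, 0.315, 0.104], 0.71)]
tube_rack [([0.554, 0.206, 0.008], 0.67), ([0.309, -0.374, 0.049], 0.57)]
0.0188 1.1
```

View pics/side0.png

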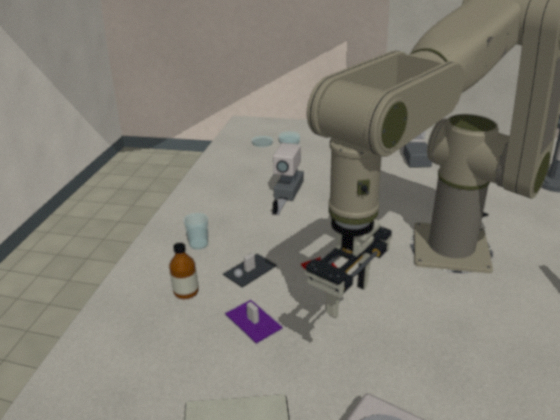

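View pics/top0.png

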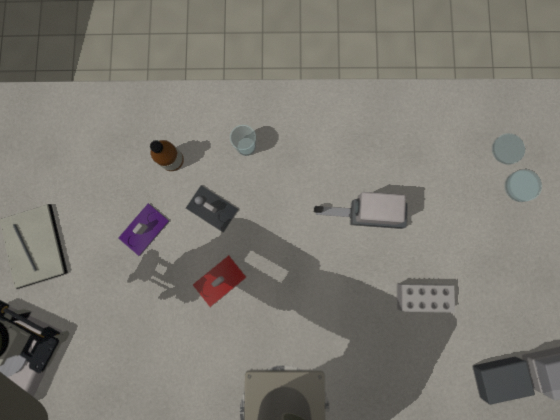

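The dark grey tray is at top (212,208) and side (249,270), with the ball at top (199,201) and side (238,271). Its look-alikes are the purple tray at top (144,229) and the red tray at top (219,281). The gauge head is at top (382,208) and its tab at top (319,209), side (276,206). I'm choosing the dark grey tray and checking it in a close crop.

Run:
```python
import cv2, numpy as np
a=cv2.imread('pics/top0.png'); b=cv2.imread('pics/side0.png')
c1=cv2.resize(a[180:240,300:420],None,fx=6.6,fy=5,interpolation=cv2.INTER_CUBIC)
c1=cv2.resize(a[185:235,305:415],(660,300),interpolation=cv2.INTER_CUBIC)
c2=cv2.resize(a[180:235,180:245],(325,275),interpolation=cv2.INTER_CUBIC)
c3=cv2.resize(b[140:220,260:320],(225,300),interpolation=cv2.INTER_CUBIC)
o=np.zeros((600,800,3),np.uint8); o[:300,:660]=c1; o[310:585,:325]=c2; o[300:600,340:565]=c3
cv2.imwrite('pics/crop0.png',o)
```

```text
(no output)
```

View pics/crop0.png

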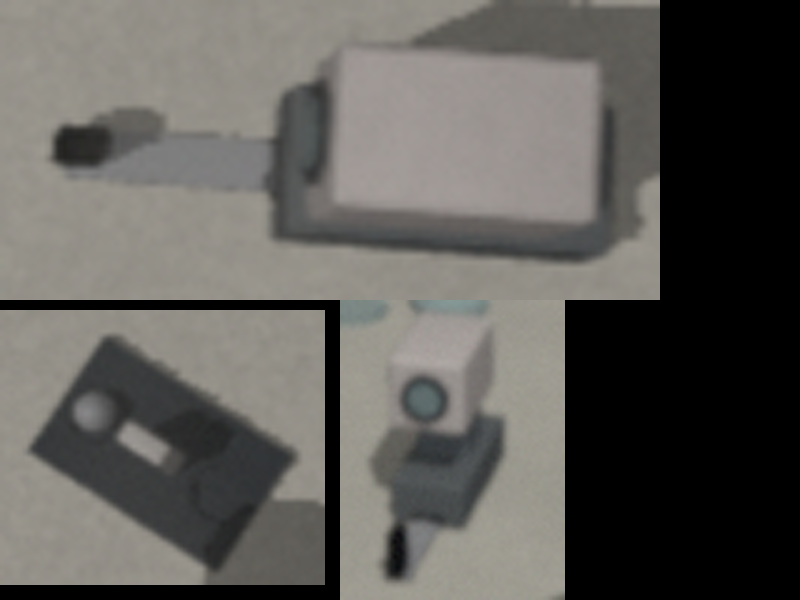

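The crop confirms it: a dark grey tray with a white grip and the ball in its upper-left pocket, and a gauge whose rule points image-left (+y). Next I'll make larger crops to fit the poses.

Run:
```python
import cv2, numpy as np
b=cv2.imread('pics/side0.png');a=cv2.imread('pics/top0.png')
def f(im,u0,v0,u1,v1,s,n):
    c=cv2.resize(im[v0:v1,u0:u1],None,fx=s,fy=s,interpolation=cv2.INTER_CUBIC)
    for i in range(0,u1-u0,5): cv2.line(c,(i*s,0),(i*s,6 if i%10 else 14),(0,0,255),1)
    for i in range(0,v1-v0,5): cv2.line(c,(0,i*s),(6 if i%10 else 14,i*s),(0,0,255),1)
    return c
g=f(b,265,142,310,217,8,'g'); t=f(b,218,248,282,290,6,'t')
o=np.zeros((600,800,3),np.uint8); o[:,:360]=g; o[:252,370:370+384]=t
t=f(a,180,180,245,235,6,'t'); o[262:592,370:760]=t
cv2.imwrite('pics/crop1.png',o)
```

```text
(no output)
```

View pics/crop1.png

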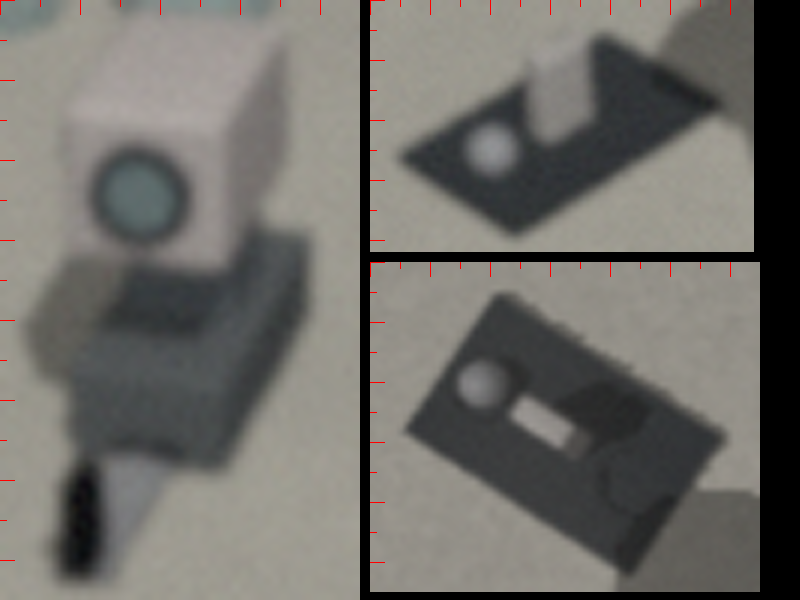

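```bash
cat > fit.py <<'E'
from h import *
from scipy.optimize import least_squares
top=pickle.load(open('pics/top0.pkl','rb')); side=pickle.load(open('pics/side0.pkl','rb'))
def T(P,q):
    c,s=np.cos(q[2]),np.sin(q[2]); P=np.array(P,float)
    return np.c_[q[0]+c*P[:,0]-s*P[:,1], q[1]+s*P[:,0]+c*P[:,1], P[:,2]]
def fit(obs,q0,name):
    def res(q,use):
        return np.concatenate([((proj(p,T(P,q))-uv)).ravel() for p,P,uv in use])
    for lab,use in [('both',obs),('top',obs[:1]),('side',obs[1:])]:
        r=least_squares(res,q0,args=(use,),loss='soft_l1'); print(name,lab,np.round(r.x,4),np.round(r.fun.reshape(-1,2),1).tolist())
        if lab=='both': out=r.x
    return out
ct=lambda L:np.array([[305+(u+.5)/6-.5,185+(v+.5)/6-.5] for u,v in L])
cs=lambda L:np.array([[265+(u+.5)/8-.5,142+(v+.5)/8-.5] for u,v in L])
gt=([[0,.035,.165],[.11,.035,.165],[.11,-.035,.165],[0,-.035,.165],[0,-.035,.045]],ct([(342,45),(600,60),(593,222),(333,205),(278,238)]))
gs=([[0,0,.13],[0,.035,.165],[0,-.035,.165],[0,.035,0],[0,-.035,0]],cs([(140,195),(65,112),(224,128),(72,442),(220,469)]))
G=fit([(top,*gt),(side,*gs)],[.54,-.16,-1.57],'gauge')
tt=lambda L:np.array([[180+(u-370+.5)/6-.5,180+(v-262+.5)/6-.5] for u,v in L])
ts=lambda L:np.array([[218+(u-370+.5)/6-.5,248+(v+.5)/6-.5] for u,v in L])
yt=([[.065,-.04,.007],[.065,.04,.007],[-.065,.04,.007],[-.065,-.04,.007]],tt([(500,292),(404,432),(632,577),(727,438)]))
ys=([[.065,-.04,.005],[.065,.04,.004],[-.065,.04,.004],[-.065,-.04,.007]],ts([(399,158),(515,237),(720,103),(605,35)]))
Y=fit([(top,*yt),(side,*ys)],[.55,.2,.6],'tray')
print('ball top',atz(top,tt([(482,385)]),.016),'side',atz(side,ts([(491,150)]),.016),'model',T([[.042,0,.016]],Y))
print('grip top',atz(top,tt([(534,411)]),.053)) 
print('tab top corners',atz(top,ct([(55,125),(113,127),(108,165),(55,163)]),.05), 'center',atz(top,ct([(82,145)]),.05))
print('in gauge frame:');
E
python3 fit.py
```

```text
gauge both [ 0.544  -0.1866 -1.6467] [[-1.0, -1.2], [0.8, -0.4], [0.8, 0.9], [-1.0, 0.4], [0.3, -0.7], [0.5, -0.3], [-0.7, -0.7], [0.2, -0.5], [-0.1, 2.0], [1.2, 1.2]]
gauge top [ 0.543  -0.1864 -1.6369] [[-1.2, -0.8], [0.6, -0.5], [0.9, 0.9], [-0.9, 0.8], [0.3, -0.4]]
gauge side [ 0.5453 -0.1892 -1.7542] [[0.3, -0.6], [-0.5, -1.5], [-0.4, -0.4], [0.0, 1.1], [0.6, 1.3]]
tray both [0.5573 0.208  1.0025] [[-0.6, 0.0], [-0.1, -0.1], [-0.5, 0.0], [-0.9, -0.4], [-0.0, -0.9], [0.2, -1.0], [0.6, -0.3], [0.1, -1.3]]
tray top [0.5569 0.2065 0.9992] [[-0.0, 0.1], [0.4, -0.1], [-0.0, 0.2], [-0.4, -0.2]]
tray side [0.5569 0.2118 1.0078] [[-0.3, 0.0], [0.1, -0.0], [0.4, 0.4], [-0.2, -0.5]]
ball top [[0.57943703 0.24500398 0.016     ]] side [[0.58033467 0.2450362  0.016     ]] model [[0.57989536 0.24341039 0.016     ]]
grip top [[0.5617786  0.21223939 0.053     ]]
tab top corners [[ 0.55869695 -0.08152876  0.05      ]
 [ 0.55771171 -0.10803794  0.05      ]
 [ 0.54020847 -0.10553396  0.05      ]
 [ 0.54118051 -0.08135602  0.05      ]] center [[ 0.54944183 -0.09377286  0.05      ]]
in gauge frame:
```

```bash
cat > mv.py <<'E'
from h import *
# target: tcp pos, yaw of jaw(y) axis in world (mod pi), tool down
def go(pos,jaw,s=None):
    s=s or read_state(); Rc=R.from_rotvec(s['orientation']).as_matrix()
    best=None
    for k in (0,np.pi):
        y=np.array([np.cos(jaw+k),np.sin(jaw+k),0]); z=np.array([0,0,-1.]); x=np.cross(y,z)
        Rt=np.c_[x,y,z]; w=R.from_matrix(Rc.T@Rt).as_rotvec()
        if best is None or abs(w[2])<abs(best[0][2]): best=(w,Rt)
    d=np.array(pos)-s['tool_pos']
    print('t',round(s['t'],2),'pos',np.round(s['tool_pos'],4),'q6',round(s['q'][5],3),'F',np.round(s['force'],1),'open',round(s['opening'],4))
    print('tool axes\n',np.round(Rc,4)); print('turn deg (tool)',np.round(np.degrees(best[0]),2),'shift cm in current tool axes',np.round(100*Rc.T@d,2),'in final axes',np.round(100*best[1].T@d,2),'world cm',np.round(100*d,2))
E
python3 -c "
from mv import *
go([.5494,-.094,.12],-0.067)"
```

```text
t 1.1 pos [0.2652 0.5382 0.2186] q6 -0.085 F [-0.6  0.4 -0.2] open 0.0929
tool axes
 [[-0.897  0.442  0.   ]
 [ 0.442  0.897 -0.   ]
 [-0.    -0.    -1.   ]]
turn deg (tool) [ 0.    0.   67.61] shift cm in current tool axes [-53.44 -44.15   9.86] in final axes [-61.18  32.59   9.86] world cm [ 28.42 -63.22  -9.86]
```

Request:
{"op": "drive_tool", "data": {
  "plan": [
    {"claw": 0,"linear": [-4.4,-3.6,0],"angular": [0,0,0]},
    {"claw": 0,"linear": [-4.4,-3.6,0],"angular": [0,0,0]},
    {"claw": 0,"linear": [-4.4,-3.6,0],"angular": [0,0,0]},
    {"claw": 0,"linear": [-4.4,-3.6,0],"angular": [0,0,0]},
    {"claw": 0,"linear": [-4.4,-3.6,0],"angular": [0,0,0]},
    {"claw": 0,"linear": [-4.4,-3.6,0],"angular": [0,0,0]},
    {"claw": 0,"linear": [-4.4,-3.6,0],"angular": [0,0,0]},
    {"claw": 0,"linear": [-4.4,-3.6,0],"angular": [0,0,0]},
    {"claw": 0,"linear": [-4.4,-3.6,0],"angular": [0,0,0]},
    {"claw": 0,"linear": [-4.4,-3.6,0],"angular": [0,0,0]},
    {"claw": 0,"linear": [-4.4,-3.6,0],"angular": [0,0,0]},
    {"claw": 0,"linear": [-4.4,-3.6,0],"angular": [0,0,0]}
  ]
}}

```text
t: 2.6
tool_pos: [0.5485, -0.0845, 0.2189]
orientation: [0.713, 3.059, 0.0]
force: [0.9, 0.8, 0.5]
opening: 0.0925
```

Request:
{"op": "drive_tool", "data": {
  "plan": [
    {"claw": 0.3,"linear": [0,0,0],"angular": [0,0,9.7]},
    {"claw": 0.3,"linear": [0,0,0],"angular": [0,0,9.7]},
    {"claw": 0.3,"linear": [0,0,0],"angular": [0,0,9.7]},
    {"claw": 0.3,"linear": [0,0,0],"angular": [0,0,9.7]},
    {"claw": 0.3,"linear": [0,0,0],"angular": [0,0,9.7]},
    {"claw": 0.3,"linear": [0,0,0],"angular": [0,0,9.7]},
    {"claw": 0.3,"linear": [0,0,0],"angular": [0,0,9.4]},
    {"claw": 0.3,"linear": [0,0,0],"angular": [0,0,0]}
  ]
}}

```text
t: 3.6
tool_pos: [0.5479, -0.0826, 0.2187]
orientation: [2.293, 2.147, 0.0]
force: [-0.2, 0.4, 0.3]
opening: 0.0651
```

```bash
python3 -c "
from mv import *
go([.5494,-.094,.12],-0.067)"
```

```text
t 3.6 pos [ 0.5479 -0.0826  0.2187] q6 -0.176 F [-0.2  0.4  0.3] open 0.0651
tool axes
 [[ 6.580e-02  9.978e-01  1.000e-04]
 [ 9.978e-01 -6.580e-02 -0.000e+00]
 [-0.000e+00  1.000e-04 -1.000e+00]]
turn deg (tool) [0.   0.   0.07] shift cm in current tool axes [-1.12  0.23  9.87] in final axes [-1.12  0.23  9.87] world cm [ 0.15 -1.14 -9.87]
```

Request:
{"op": "drive_tool", "data": {
  "plan": [
    {"claw": 0.45,"linear": [-0.6,0.1,4],"angular": [0,0,0]},
    {"claw": 0.45,"linear": [-0.5,0.1,4],"angular": [0,0,0]},
    {"claw": 0.45,"linear": [0,0,4],"angular": [0,0,0]},
    {"claw": 0.45,"linear": [0,0,3],"angular": [0,0,0]},
    {"claw": 0.45,"linear": [0,0,0],"angular": [0,0,0]}
  ]
}}

```text
t: 4.22
tool_pos: [0.5467, -0.0931, 0.0658]
orientation: [-2.287, -2.146, 0.005]
force: [-0.4, 0.5, 0.0]
opening: 0.0509
```

Run:
```python
from mv import *
go([.5494,-.094,.016],-0.067)
p=grab('top','top1'); a=p['pixels'][185:235,300:400,::-1]
cv2.imwrite('pics/crop2.png',cv2.resize(a,(800,400),interpolation=cv2.INTER_CUBIC))
```

```text
t 4.22 pos [ 0.5467 -0.0931  0.0658] q6 -0.198 F [-0.4  0.5  0. ] open 0.0509
tool axes
 [[ 0.0635  0.998  -0.0056]
 [ 0.998  -0.0635  0.0015]
 [ 0.0011 -0.0057 -1.    ]]
turn deg (tool) [-0.33 -0.06  0.2 ] shift cm in current tool axes [-0.07  0.31  4.98] in final axes [-0.07  0.28  4.98] world cm [ 0.27 -0.09 -4.98]
```

View pics/crop2.png

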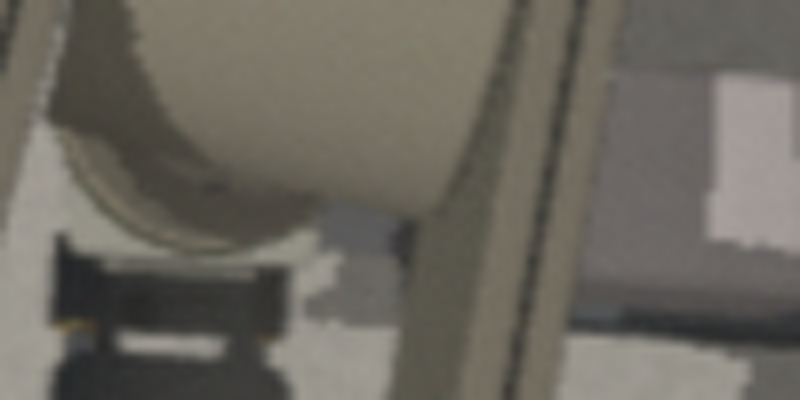

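The arm hides the tab from the top view; only the blade shows, around crop (350,280). I'll descend and close on the tab.

Request:
{"op": "drive_tool", "data": {
  "plan": [
    {"claw": 0.45,"linear": [0,0.25,2],"angular": [0,0,0]},
    {"claw": 0.45,"linear": [0,0,2],"angular": [0,0,0]},
    {"claw": 0.45,"linear": [0,0,1],"angular": [0,0,0]},
    {"claw": 0.45,"linear": [0,0,0],"angular": [0,0,0]},
    {"claw": 0.45,"linear": [0,0,0],"angular": [0,0,0]}
  ]
}}

```text
t: 4.9
tool_pos: [0.5519, -0.094, 0.019]
orientation: [2.294, 2.146, 0.0]
force: [0.0, -0.3, 0.4]
opening: 0.0511
```

Run:
```python
from mv import *
go([.5494,-.094,.016],-0.067)
p=grab('side','side1'); a=p['pixels'][170:230,250:330,::-1]
cv2.imwrite('pics/crop3.png',cv2.resize(a,(800,600),interpolation=cv2.INTER_CUBIC))
```

```text
t 4.9 pos [ 0.5519 -0.094   0.019 ] q6 -0.194 F [ 0.  -0.3  0.4] open 0.0511
tool axes
 [[ 6.670e-02  9.978e-01  5.000e-04]
 [ 9.978e-01 -6.670e-02 -1.000e-04]
 [-1.000e-04  5.000e-04 -1.000e+00]]
turn deg (tool) [0.03 0.01 0.02] shift cm in current tool axes [-0.02 -0.25  0.3 ] in final axes [-0.02 -0.25  0.3 ] world cm [-0.25 -0.   -0.3 ]
```

View pics/crop3.png

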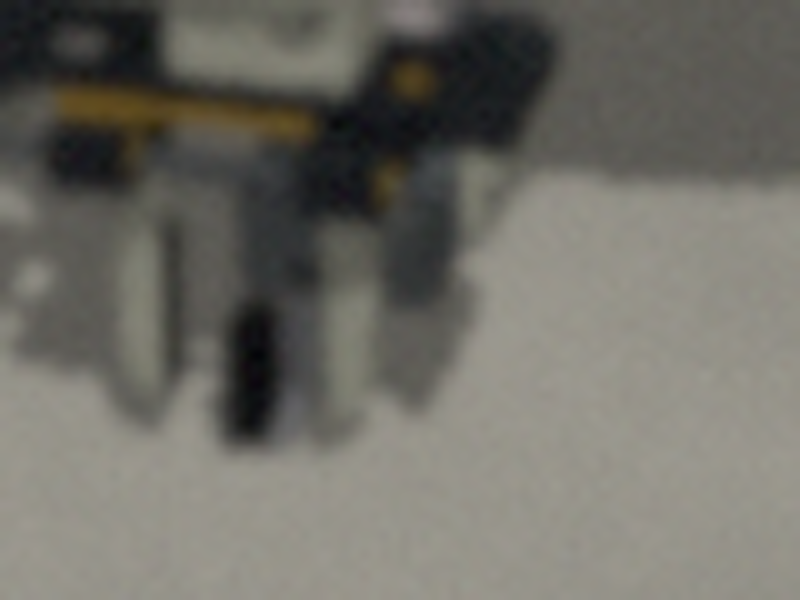

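The side crop shows the black tab (250,370) standing between the two fingers (145 and 345). I'll close gently.

Request:
{"op": "drive_tool", "data": {
  "plan": [
    {"claw": 0.7,"linear": [0,-0.1,0.2],"angular": [0,0,0]},
    {"claw": 1,"linear": [0,0,0],"angular": [0,0,0]},
    {"claw": 1,"linear": [0,0,0],"angular": [0,0,0]},
    {"claw": 1,"linear": [0,0,0],"angular": [0,0,0]},
    {"claw": 1,"linear": [0,0,0],"angular": [0,0,0]}
  ],
  "newtons": 8
}}

```text
t: 5.58
tool_pos: [0.5519, -0.094, 0.0169]
orientation: [2.293, 2.144, 0.003]
force: [6.7, -0.2, -4.1]
opening: 0.0141
```

Run:
```python
from mv import *
go([.5494,-.094,.016],-0.067); print(read_state()['wrist_torque'])
```

```text
t 5.58 pos [ 0.5519 -0.094   0.0169] q6 -0.194 F [ 6.7 -0.2 -4.1] open 0.0141
tool axes
 [[ 6.690e-02  9.978e-01  2.700e-03]
 [ 9.978e-01 -6.690e-02 -3.000e-04]
 [-1.000e-04  2.700e-03 -1.000e+00]]
turn deg (tool) [0.16 0.01 0.  ] shift cm in current tool axes [-0.02 -0.25  0.09] in final axes [-0.02 -0.25  0.09] world cm [-0.25 -0.   -0.09]
[-0.17219996 -0.81652663 -0.12724234]
```

Request:
{"op": "drive_tool", "data": {
  "plan": [
    {"claw": 1,"linear": [0,0.12,0],"angular": [0,0,0]},
    {"claw": 1,"linear": [0,0,0],"angular": [0,0,0]},
    {"claw": 1,"linear": [0,0,0],"angular": [0,0,0]}
  ],
  "newtons": 30
}}

```text
t: 5.95
tool_pos: [0.5519, -0.0939, 0.0169]
orientation: [2.294, 2.146, 0.0]
force: [-1.2, 0.2, 4.1]
opening: 0.0138
```

Request:
{"op": "drive_tool", "data": {
  "plan": [
    {"claw": 1,"linear": [-0.4,0,0],"angular": [0,0,0]},
    {"claw": 1,"linear": [-0.4,0,0],"angular": [0,0,0]},
    {"claw": 1,"linear": [-0.4,0,0],"angular": [0,0,0]},
    {"claw": 1,"linear": [0,0,0],"angular": [0,0,0]}
  ]
}}

```text
t: 6.45
tool_pos: [0.551, -0.1064, 0.0169]
orientation: [2.295, 2.146, -0.0]
force: [-1.3, 1.1, 6.2]
opening: 0.0139
```

Request:
{"op": "drive_tool", "data": {
  "plan": [
    {"claw": 1,"linear": [-0.2,0,0],"angular": [0,0,0]},
    {"claw": 1,"linear": [-0.2,0,0],"angular": [0,0,0]},
    {"claw": 1,"linear": [-0.1,0,0],"angular": [0,0,0]},
    {"claw": 1,"linear": [0,0,0],"angular": [0,0,0]}
  ]
}}

```text
t: 6.95
tool_pos: [0.5506, -0.111, 0.0169]
orientation: [-2.294, -2.146, -0.0]
force: [-2.3, 1.8, 5.8]
opening: 0.0139
```

Request:
{"op": "drive_tool", "data": {
  "plan": [
    {"claw": 1,"linear": [-0.1,0,0],"angular": [0,0,0]},
    {"claw": 1,"linear": [-0.1,0,0],"angular": [0,0,0]},
    {"claw": 1,"linear": [0,0,0],"angular": [0,0,0]}
  ]
}}

```text
t: 7.32
tool_pos: [0.5505, -0.1129, 0.0169]
orientation: [-2.294, -2.146, -0.0]
force: [-2.4, 2.6, 6.5]
opening: 0.0138
```

Request:
{"op": "drive_tool", "data": {
  "plan": [
    {"claw": 1,"linear": [-0.1,0,0],"angular": [0,0,0]},
    {"claw": 1,"linear": [-0.1,0,0],"angular": [0,0,0]},
    {"claw": 1,"linear": [0,0,0],"angular": [0,0,0]}
  ]
}}

```text
t: 7.7
tool_pos: [0.5503, -0.1149, 0.0169]
orientation: [-2.294, -2.146, -0.0]
force: [-2.2, 2.8, 4.8]
opening: 0.0138
```

Request:
{"op": "drive_tool", "data": {
  "plan": [
    {"claw": 1,"linear": [-0.1,0,0],"angular": [0,0,0]},
    {"claw": 1,"linear": [-0.1,0,0],"angular": [0,0,0]},
    {"claw": 1,"linear": [0,0,0],"angular": [0,0,0]}
  ]
}}

```text
t: 8.07
tool_pos: [0.5502, -0.1169, 0.0169]
orientation: [-2.294, -2.146, -0.0]
force: [-2.3, 2.3, 6.0]
opening: 0.0138
```

Request:
{"op": "drive_tool", "data": {
  "plan": [
    {"claw": 1,"linear": [-0.1,0,0],"angular": [0,0,0]},
    {"claw": 1,"linear": [-0.1,0,0],"angular": [0,0,0]},
    {"claw": 1,"linear": [0,0,0],"angular": [0,0,0]}
  ]
}}

```text
t: 8.45
tool_pos: [0.5501, -0.1181, 0.0169]
orientation: [-2.294, -2.145, -0.001]
force: [-2.5, 7.5, 7.2]
opening: 0.014
```

Request:
{"op": "drive_tool", "data": {
  "plan": [
    {"claw": 1,"linear": [-0.1,0,0],"angular": [0,0,0]},
    {"claw": 1,"linear": [-0.1,0,0],"angular": [0,0,0]},
    {"claw": 1,"linear": [0,0,0],"angular": [0,0,0]}
  ]
}}

```text
t: 8.82
tool_pos: [0.55, -0.1182, 0.0168]
orientation: [-2.292, -2.144, -0.004]
force: [-0.9, 15.8, 8.1]
opening: 0.0141
```

The rule reached its inner stop: TCP y stays at −0.1182 while the force rises. That puts q = 0 there. Now I'll pull out toward 80 mm, to y ≈ −0.0384.

Request:
{"op": "drive_tool", "data": {
  "plan": [
    {"claw": 1,"linear": [0.3,0,0],"angular": [0,0,0]},
    {"claw": 1,"linear": [0.7,0,0],"angular": [0,0,0]},
    {"claw": 1,"linear": [1,0,0],"angular": [0,0,0]},
    {"claw": 1,"linear": [1,0,0],"angular": [0,0,0]},
    {"claw": 1,"linear": [1,0,0],"angular": [0,0,0]},
    {"claw": 1,"linear": [1,0,0],"angular": [0,0,0]},
    {"claw": 1,"linear": [1,0,0],"angular": [0,0,0]},
    {"claw": 1,"linear": [1,0,0],"angular": [0,0,0]},
    {"claw": 1,"linear": [0.6,0,0],"angular": [0,0,0]},
    {"claw": 1,"linear": [0.2,0,0],"angular": [0,0,0]},
    {"claw": 1,"linear": [0,0,0],"angular": [0,0,0]},
    {"claw": 1,"linear": [0,0,0],"angular": [0,0,0]}
  ],
  "newtons": 30
}}

```text
t: 10.32
tool_pos: [0.5558, -0.0426, 0.0169]
orientation: [2.294, 2.146, 0.002]
force: [4.0, 0.2, 3.6]
opening: 0.0138
```

Run:
```python
from mv import *
go([.5553,-.0384,.0169],-0.067); s=read_state(); print(np.linalg.norm(s['tool_pos'][:2]-[.55,-.1182]))
```

```text
t 10.32 pos [ 0.5558 -0.0426  0.0169] q6 -0.103 F [4.  0.2 3.6] open 0.0138
tool axes
 [[ 6.680e-02  9.978e-01  1.100e-03]
 [ 9.978e-01 -6.680e-02  8.000e-04]
 [ 9.000e-04  1.100e-03 -1.000e+00]]
turn deg (tool) [ 0.06 -0.05  0.01] shift cm in current tool axes [ 0.41 -0.08 -0.  ] in final axes [ 0.41 -0.08 -0.  ] world cm [-0.05  0.42  0.  ]
0.07587025542409466
```

Request:
{"op": "drive_tool", "data": {
  "plan": [
    {"claw": 1,"linear": [0.2,0.05,0],"angular": [0,0,0]},
    {"claw": 1,"linear": [0.15,0,0],"angular": [0,0,0]},
    {"claw": 1,"linear": [0.05,0,0],"angular": [0,0,0]},
    {"claw": 1,"linear": [0,0,0],"angular": [0,0,0]},
    {"claw": 1,"linear": [0,0,0],"angular": [0,0,0]}
  ]
}}

```text
t: 10.95
tool_pos: [0.556, -0.0396, 0.0168]
orientation: [2.294, 2.145, -0.001]
force: [1.3, -4.5, 5.3]
opening: 0.0139
```

Run:
```python
from mv import *
go([.5561,-.0384,.0169],-0.077); s=read_state(); print(np.linalg.norm(s['tool_pos'][:2]-[.55,-.1182]),s['tool_pos'])
p=grab('side','side2'); a=p['pixels'][160:235,235:335,::-1]
cv2.imwrite('pics/crop4.png',cv2.resize(a,(800,600),interpolation=cv2.INTER_CUBIC))
p=grab('top','top2'); a=p['pixels'][170:245,280:380,::-1]
cv2.imwrite('pics/crop5.png',cv2.resize(a,(800,600),interpolation=cv2.INTER_CUBIC))
```

```text
t 10.95 pos [ 0.556  -0.0396  0.0168] q6 -0.095 F [ 1.3 -4.5  5.3] open 0.0139
tool axes
 [[ 6.710e-02  9.977e-01 -0.000e+00]
 [ 9.977e-01 -6.710e-02 -6.000e-04]
 [-6.000e-04  0.000e+00 -1.000e+00]]
turn deg (tool) [0.   0.04 0.57] shift cm in current tool axes [ 0.12  0.   -0.01] in final axes [ 0.12  0.   -0.01] world cm [0.01 0.12 0.01]
0.07881923464120583 [ 0.55600204 -0.03960962  0.01683275]
```

View pics/crop4.png

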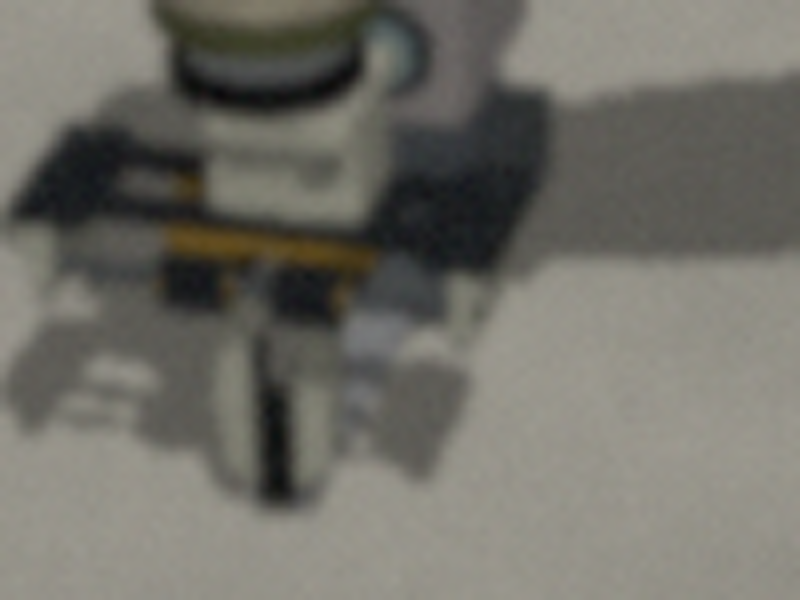

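View pics/crop5.png

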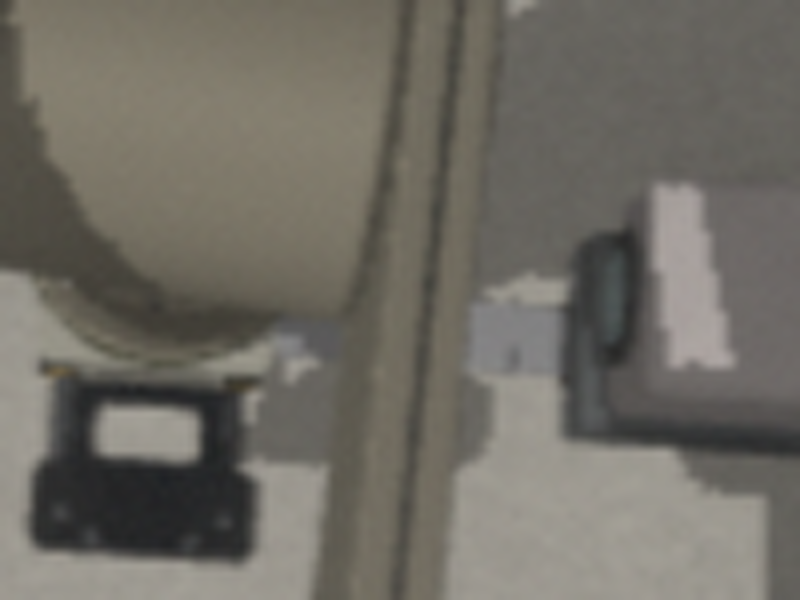

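The top crop shows a half-width tick at (515,352) and the housing edge near column 565, with the full line just meeting it. The measured travel is 78.8 mm, so about 1.2 mm remains.

Request:
{"op": "drive_tool", "data": {
  "plan": [
    {"claw": 1,"linear": [0.08,0,0],"angular": [0,0,0]},
    {"claw": 1,"linear": [0.04,0,0],"angular": [0,0,0]},
    {"claw": 1,"linear": [0,0,0],"angular": [0,0,0]},
    {"claw": 1,"linear": [0,0,0],"angular": [0,0,0]}
  ]
}}

```text
t: 11.55
tool_pos: [0.5561, -0.0385, 0.0168]
orientation: [2.294, 2.145, -0.001]
force: [2.0, -3.1, 5.9]
opening: 0.0138
```

Run:
```python
from mv import *
go([.5561,-.0384,.0169],-0.077); s=read_state(); print(np.linalg.norm(s['tool_pos'][:2]-[.55,-.1182]),s['tool_pos'])
```

```text
t 11.55 pos [ 0.5561 -0.0385  0.0168] q6 -0.093 F [ 2.  -3.1  5.9] open 0.0138
tool axes
 [[ 6.710e-02  9.977e-01 -1.000e-04]
 [ 9.977e-01 -6.710e-02 -7.000e-04]
 [-7.000e-04 -0.000e+00 -1.000e+00]]
turn deg (tool) [-0.    0.04  0.56] shift cm in current tool axes [ 0.01  0.   -0.01] in final axes [ 0.01  0.   -0.01] world cm [0.   0.01 0.01]
0.07993790823120638 [ 0.55606115 -0.03849221  0.01683697]
```

Request:
{"op": "drive_tool", "data": {
  "plan": [
    {"claw": 0.5,"linear": [0,0,0],"angular": [0,0,0]},
    {"claw": 0.5,"linear": [0,0,0],"angular": [0,0,0]},
    {"claw": 0.5,"linear": [0,0,0],"angular": [0,0,0]},
    {"claw": 0.5,"linear": [0,0,-2],"angular": [0,0,0]},
    {"claw": 0.5,"linear": [0,0,-4],"angular": [0,0,0]},
    {"claw": 0.5,"linear": [0,0,-5],"angular": [0,0,0]},
    {"claw": 0.5,"linear": [5,0,0],"angular": [0,0,7]},
    {"claw": 0.5,"linear": [5,0,0],"angular": [0,0,7]},
    {"claw": 0.5,"linear": [5,0,0],"angular": [0,0,7]},
    {"claw": 0.5,"linear": [5,0,0],"angular": [0,0,7]},
    {"claw": 0.5,"linear": [0,0,0],"angular": [0,0,0]}
  ]
}}

```text
t: 12.92
tool_pos: [0.606, 0.1575, 0.1281]
orientation: [-2.744, -1.53, -0.003]
force: [-0.4, -0.5, -0.6]
opening: 0.0466
```

Run:
```python
from mv import *
go([.557,.2075,.12],1.0+np.pi/2)
p=grab('top','top3'); a=p['pixels'][175:250,270:370,::-1]
c=cv2.resize(a,(800,600),interpolation=cv2.INTER_CUBIC); cv2.imwrite('pics/crop6.png',c)
p=grab('side','side3'); a=p['pixels'][140:225,235:335,::-1]
cv2.imwrite('pics/crop7.png',cv2.resize(a,(700,595),interpolation=cv2.INTER_CUBIC))
```

```text
t 12.93 pos [0.606  0.1575 0.1281] q6 0.725 F [-0.4 -0.5 -0.6] open 0.0466
tool axes
 [[ 5.256e-01  8.508e-01  1.600e-03]
 [ 8.508e-01 -5.256e-01  1.000e-03]
 [ 1.700e-03  8.000e-04 -1.000e+00]]
turn deg (tool) [ 0.04 -0.1   1.  ] shift cm in current tool axes [ 1.68 -6.79  0.81] in final axes [ 1.56 -6.82  0.81] world cm [-4.9   5.   -0.81]
```

View pics/crop6.png

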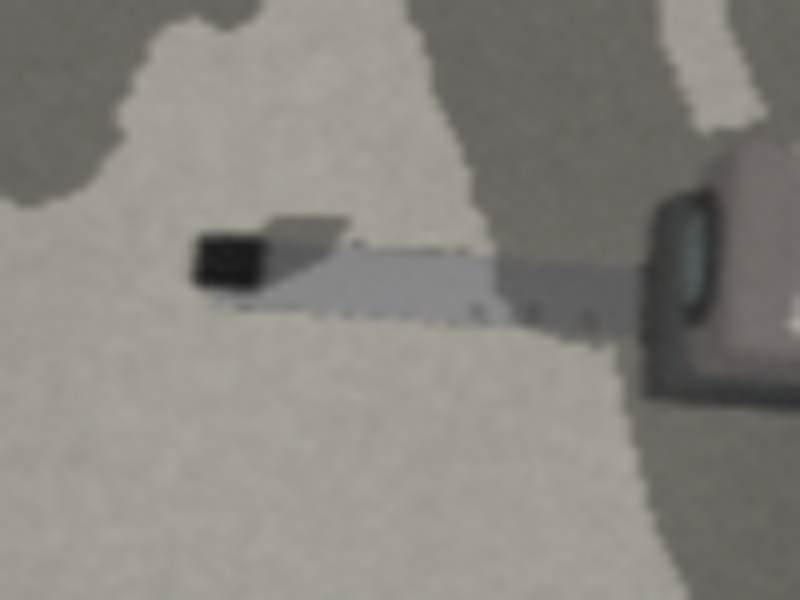

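View pics/crop7.png

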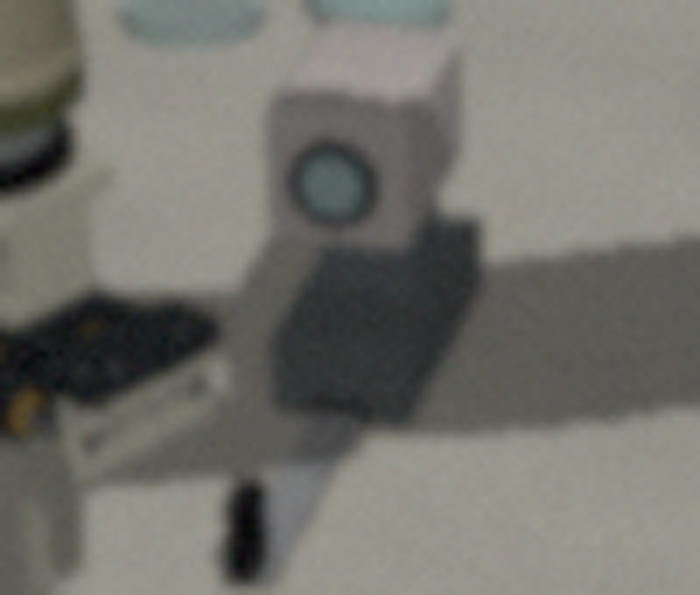

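The top crop shows the tab at (230,262), half-width ticks at columns 478, 532 and 588, and the housing's foot at about 645. That is one more tick pitch, so the line is at the edge. I'll check it numerically.

Run:
```python
from h import *
p=pickle.load(open('pics/top3.pkl','rb'))
f=lambda u,v:[270+(u+.5)/8-.5,175+(v+.5)/8-.5]
print('tab',atz(p,f(230,262),.05))
print('tabcorners',atz(p,[f(200,236),f(265,238),f(262,290),f(196,285)],.05).mean(0))
t=atz(p,[f(478,312),f(532,314),f(588,320)],.007); print(t, np.diff(t,axis=0))
print('edge base',atz(p,f(648,320),.007))
a=p['pixels'].astype(int)
for r in (209,211,213,214,215): print(r,[int(x) for x in a[r,340:356].mean(1)])
```

```text
tab [[ 0.55354381 -0.0391197   0.05      ]]
tabcorners [ 0.55346504 -0.03937511  0.05      ]
[[ 0.5409969  -0.12847286  0.007     ]
 [ 0.54023984 -0.14766399  0.007     ]
 [ 0.53804929 -0.16753195  0.007     ]] [[-0.00075706 -0.01919113  0.        ]
 [-0.00219055 -0.01986796  0.        ]]
edge base [[ 0.5380047  -0.18885188  0.007     ]]
209 [94, 93, 94, 94, 94, 95, 93, 94, 93, 87, 69, 53, 56, 60, 67, 76]
211 [96, 96, 95, 94, 95, 93, 95, 94, 93, 86, 70, 57, 58, 63, 65, 71]
213 [96, 96, 96, 92, 94, 95, 93, 95, 92, 85, 65, 56, 59, 64, 63, 58]
214 [96, 95, 90, 84, 89, 94, 94, 95, 93, 85, 62, 57, 58, 63, 65, 59]
215 [98, 96, 92, 85, 87, 96, 95, 95, 93, 84, 65, 57, 59, 64, 65, 62]
```

Request:
{"op": "drive_tool", "data": {
  "plan": [
    {"claw": 0.5,"linear": [0.6,-2.2,0],"angular": [0,0,0]},
    {"claw": 0.5,"linear": [0.6,-2.2,0],"angular": [0,0,0]},
    {"claw": 0.5,"linear": [0.6,-2.2,0],"angular": [0,0,0]},
    {"claw": 0.5,"linear": [0,0,3],"angular": [0,0,1]},
    {"claw": 0.5,"linear": [0,0,3],"angular": [0,0,0]},
    {"claw": 0.5,"linear": [0,0,0],"angular": [0,0,0]},
    {"claw": 0.5,"linear": [0,0,0],"angular": [0,0,0]}
  ]
}}

```text
t: 13.9
tool_pos: [0.5587, 0.2047, 0.0679]
orientation: [2.758, 1.504, 0.002]
force: [1.1, -1.0, 0.6]
opening: 0.0465
```

Run:
```python
from mv import *
go([.559,.2072,.016],1.0+np.pi/2)
p=grab('top','top4'); a=p['pixels'][175:245,165:265,::-1]
c=cv2.resize(a,(500,350),interpolation=cv2.INTER_CUBIC)
q=grab('side','side4'); a=q['pixels'][225:305,200:300,::-1]
print(proj(q,[[.559,.2072,.07]]),proj(q,[[.559,.2072,.053]]))
d=cv2.resize(a,(750,600),interpolation=cv2.INTER_CUBIC)
cv2.imwrite('pics/crop8.png',c); cv2.imwrite('pics/crop9.png',d)
```

```text
t 13.9 pos [0.5587 0.2047 0.0679] q6 0.838 F [ 1.1 -1.   0.6] open 0.0465
tool axes
 [[ 5.418e-01  8.405e-01  1.000e-03]
 [ 8.405e-01 -5.418e-01  3.000e-04]
 [ 8.000e-04  7.000e-04 -1.000e+00]]
turn deg (tool) [ 0.04 -0.05 -0.1 ] shift cm in current tool axes [ 0.22 -0.11  5.19] in final axes [ 0.23 -0.11  5.19] world cm [ 0.03  0.25 -5.19]
[[247.87220153 249.15263963]] [[248.21426075 254.25743767]]
```

View pics/crop9.png

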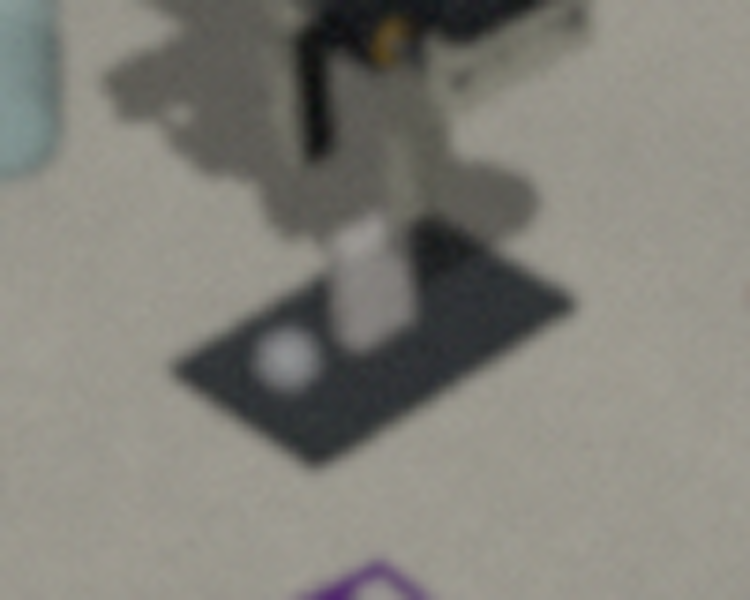

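View pics/crop8.png

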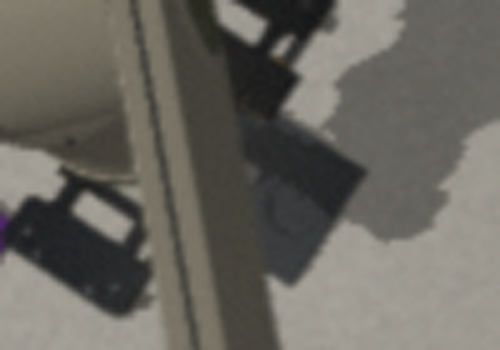

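Run:
```python
from h import *
q=pickle.load(open('pics/side4.pkl','rb'))
print('tcp',proj(q,[[.5587,.2047,.0679]]),'obs',200+364/7.5-.5,225+190/7.5-.5)
print('tab',proj(q,[[.5561,-.0387,.05]]),'obs',235+248/7-.5,140+490/7-.5)
p0=proj(q,[[.558,.21,.053]]); print(p0, (proj(q,[[.558,.22,.053]])-p0),(proj(q,[[.568,.21,.053]])-p0))
```

```text
tcp [[248.26011365 249.2701308 ]] obs 248.03333333333333 249.83333333333334
tab [[269.56885838 209.3111729 ]] obs 269.92857142857144 209.5
[[248.30456402 254.89423198]] [[-0.95396912  2.14963182]] [[-3.5551913  -0.39428799]]
```

In the side crop the grip top (360,237) sits below and between the fingertips (318,155) and (410,225), and the ball is at (288,358). I'll descend and grip.

Request:
{"op": "drive_tool", "data": {
  "plan": [
    {"claw": 0.5,"linear": [0.3,-0.2,2],"angular": [0,0,0]},
    {"claw": 0.5,"linear": [0,0,2],"angular": [0,0,0]},
    {"claw": 0.5,"linear": [0,0,1.2],"angular": [0,0,0]},
    {"claw": 0.5,"linear": [0,0,0],"angular": [0,0,0]},
    {"claw": 0.75,"linear": [0,0,0],"angular": [0,0,0]},
    {"claw": 0.8,"linear": [0,0,0],"angular": [0,0,0]},
    {"claw": 0.85,"linear": [0,0,0],"angular": [0,0,0]},
    {"claw": 1,"linear": [0,0,0],"angular": [0,0,0]},
    {"claw": 1,"linear": [0,0,0],"angular": [0,0,0]},
    {"claw": 1,"linear": [0,0,0],"angular": [0,0,0]}
  ],
  "newtons": 10
}}

```text
t: 15.25
tool_pos: [0.5587, 0.208, 0.0151]
orientation: [2.759, 1.503, 0.001]
force: [-2.2, 1.0, 5.7]
opening: 0.014
```

Run:
```python
from mv import *
go([.559,.2072,.016],1.0+np.pi/2)
q=grab('side','side5'); a=q['pixels'][225:305,200:300,::-1]
d=cv2.resize(a,(750,600),interpolation=cv2.INTER_CUBIC)
cv2.imwrite('pics/crop10.png',d)
```

```text
t 15.25 pos [0.5587 0.208  0.0151] q6 0.843 F [-2.2  1.   5.7] open 0.014
tool axes
 [[ 5.421e-01  8.403e-01  5.000e-04]
 [ 8.403e-01 -5.421e-01  3.000e-04]
 [ 5.000e-04  3.000e-04 -1.000e+00]]
turn deg (tool) [ 0.02 -0.03 -0.12] shift cm in current tool axes [-0.05  0.07 -0.09] in final axes [-0.05  0.07 -0.09] world cm [ 0.03 -0.08  0.09]
```

View pics/crop10.png

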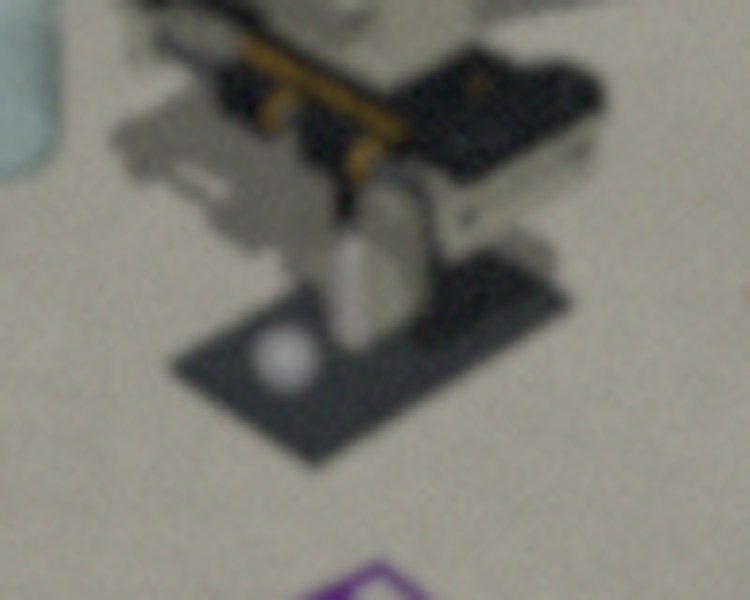

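The tray is gripped by its grip (opening 14.0 mm) and the ball is in its pocket at crop (285,357). I'll tighten the grip and lift gently.

Request:
{"op": "drive_tool", "data": {
  "plan": [
    {"claw": 1,"linear": [0,0,0],"angular": [0,0,0]},
    {"claw": 1,"linear": [0,0,0],"angular": [0,0,0]},
    {"claw": 1,"linear": [0,0,-0.3],"angular": [0,0,0]},
    {"claw": 1,"linear": [0,0,-0.7],"angular": [0,0,0]},
    {"claw": 1,"linear": [0,0,-1.2],"angular": [0,0,0]},
    {"claw": 1,"linear": [0,0,-1.7],"angular": [0,0,0]},
    {"claw": 1,"linear": [0,0,-2.0],"angular": [0,0,0]},
    {"claw": 1,"linear": [0,0,-2.0],"angular": [0,0,0]},
    {"claw": 1,"linear": [0,0,-1.7],"angular": [0,0,0]},
    {"claw": 1,"linear": [0,0,-1.2],"angular": [0,0,0]},
    {"claw": 1,"linear": [0,0,-0.6],"angular": [0,0,0]},
    {"claw": 1,"linear": [0,0,0],"angular": [0,0,0]}
  ],
  "newtons": 45
}}

```text
t: 16.8
tool_pos: [0.5586, 0.2078, 0.1288]
orientation: [2.759, 1.503, 0.0]
force: [0.4, 0.3, -2.9]
opening: 0.014
```

Run:
```python
from mv import *
go([.533,-.074,.1291],1.0+np.pi/2); print(read_state()['wrist_torque'])
q=grab('side','side6'); a=q['pixels'][195:285,190:310,::-1]
d=cv2.resize(a,(800,600),interpolation=cv2.INTER_CUBIC)
cv2.imwrite('pics/crop11.png',d)
```

```text
t 16.8 pos [0.5586 0.2078 0.1288] q6 0.843 F [ 0.4  0.3 -2.9] open 0.014
tool axes
 [[ 5.421e-01  8.403e-01  2.000e-04]
 [ 8.403e-01 -5.421e-01  0.000e+00]
 [ 2.000e-04  2.000e-04 -1.000e+00]]
turn deg (tool) [ 0.01 -0.01 -0.12] shift cm in current tool axes [-25.07  13.13  -0.03] in final axes [-25.09  13.07  -0.03] world cm [ -2.56 -28.18   0.03]
[-0.09249042  0.09924584 -0.03996041]
```

View pics/crop11.png

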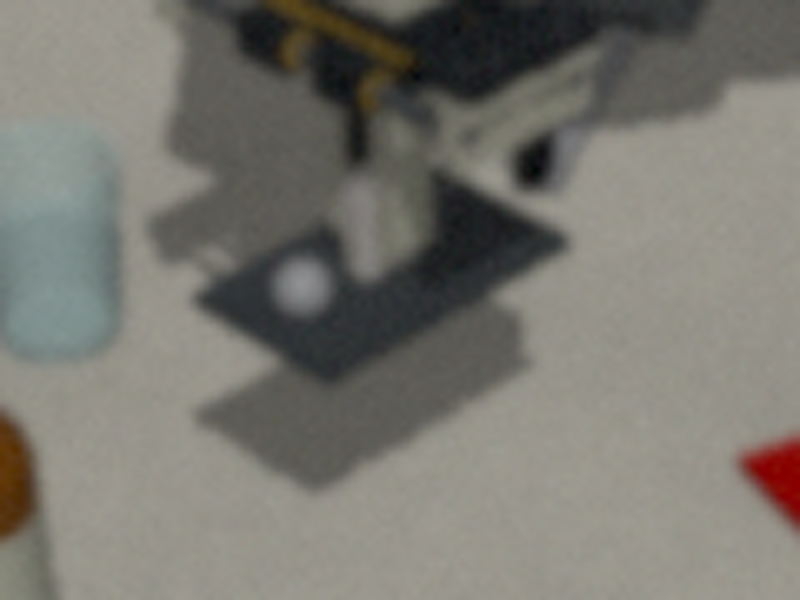

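The tray is level and the ball is in its pocket at crop (302,285). I'll carry it over smoothly.

Request:
{"op": "drive_tool", "data": {
  "plan": [
    {"claw": 1,"linear": [-0.4,0.2,0],"angular": [0,0,0]},
    {"claw": 1,"linear": [-0.9,0.5,0],"angular": [0,0,0]},
    {"claw": 1,"linear": [-1.4,0.7,0],"angular": [0,0,0]},
    {"claw": 1,"linear": [-1.8,0.95,0],"angular": [0,0,0]},
    {"claw": 1,"linear": [-2.0,1.05,0],"angular": [0,0,0]},
    {"claw": 1,"linear": [-2.0,1.05,0],"angular": [0,0,0]},
    {"claw": 1,"linear": [-2.0,1.05,0],"angular": [0,0,0]},
    {"claw": 1,"linear": [-2.0,1.05,0],"angular": [0,0,0]},
    {"claw": 1,"linear": [-2.0,1.05,0],"angular": [0,0,0]},
    {"claw": 1,"linear": [-2.0,1.05,0],"angular": [0,0,0]},
    {"claw": 1,"linear": [-2.0,1.05,0],"angular": [0,0,0]},
    {"claw": 1,"linear": [-2.0,1.05,0],"angular": [0,0,0]}
  ]
}}

```text
t: 18.35
tool_pos: [0.5371, -0.0247, 0.1287]
orientation: [2.759, 1.502, 0.0]
force: [0.4, -0.5, -3.1]
opening: 0.0136
```

Request:
{"op": "drive_tool", "data": {
  "plan": [
    {"claw": 1,"linear": [-1.8,0.95,0],"angular": [0,0,0]},
    {"claw": 1,"linear": [-1.4,0.7,0],"angular": [0,0,0]},
    {"claw": 1,"linear": [-0.9,0.5,0],"angular": [0,0,0]},
    {"claw": 1,"linear": [-0.4,0.2,0],"angular": [0,0,0]},
    {"claw": 1,"linear": [0,0,0],"angular": [0,0,0]},
    {"claw": 1,"linear": [0,0,0],"angular": [0,0,0]},
    {"claw": 1,"linear": [0,0,0],"angular": [0,0,0]},
    {"claw": 1,"linear": [0,0,0],"angular": [0,0,0]}
  ]
}}

```text
t: 19.35
tool_pos: [0.533, -0.073, 0.1286]
orientation: [-2.758, -1.504, 0.0]
force: [0.1, 0.4, -2.4]
opening: 0.0141
```

Run:
```python
from mv import *
go([.533,-.074,.1291],1.0+np.pi/2)
q=grab('side','side7'); a=q['pixels'][140:230,210:330,::-1]
d=cv2.resize(a,(800,600),interpolation=cv2.INTER_CUBIC)
cv2.imwrite('pics/crop12.png',d)
q=grab('top','top7'); a=q['pixels'][160:250,260:380,::-1]
d=cv2.resize(a,(800,600),interpolation=cv2.INTER_CUBIC)
cv2.imwrite('pics/crop13.png',d)
```

```text
t 19.35 pos [ 0.533  -0.073   0.1286] q6 0.341 F [ 0.1  0.4 -2.4] open 0.0141
tool axes
 [[ 5.417e-01  8.406e-01 -1.000e-04]
 [ 8.406e-01 -5.417e-01  0.000e+00]
 [-0.000e+00 -1.000e-04 -1.000e+00]]
turn deg (tool) [-0.01  0.   -0.09] shift cm in current tool axes [-0.09  0.05 -0.05] in final axes [-0.09  0.05 -0.05] world cm [-0.   -0.1   0.05]
```

View pics/crop12.png

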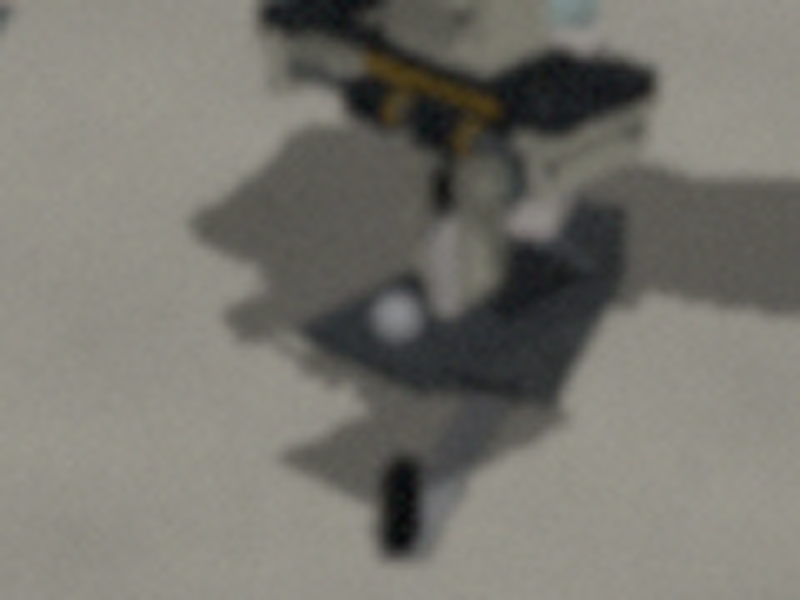

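View pics/crop13.png

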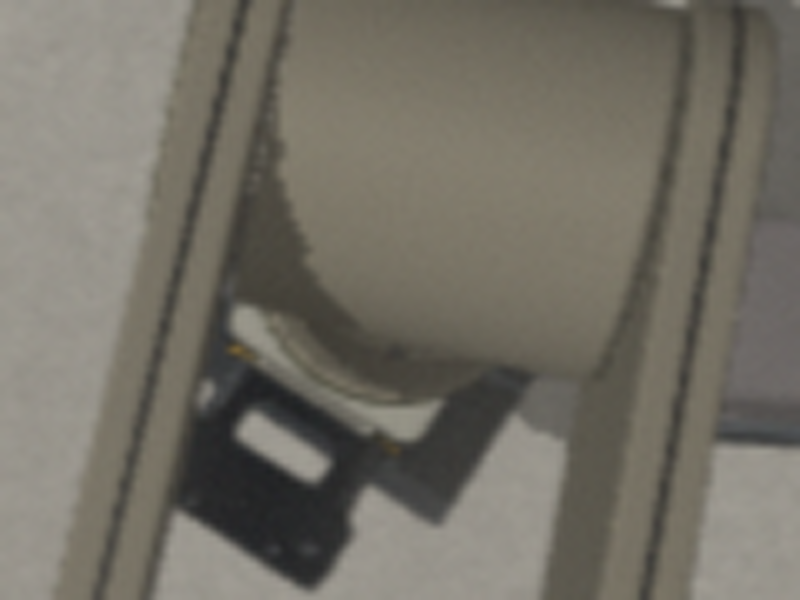

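Run:
```python
from h import *
q=pickle.load(open('pics/side7.pkl','rb'))
def blob(q,u0,u1,v0,v1,th):
    g=q['pixels'].mean(2)[v0:v1,u0:u1]; w=np.clip(g-th,0,30); vv,uu=np.mgrid[v0:v1,u0:u1]
    return np.array([(uu*w).sum()/w.sum(),(vv*w).sum()/w.sum()])
b=blob(q,264,275,181,193,85); print('ball px',b)
np.set_printoptions(linewidth=200)
print(q['pixels'].mean(2)[180:194,262:276].astype(int)); print(q['pixels'].mean(2)[204:226,262:278].astype(int))
for bias in ([0,0],[.36,.2]): print(atz(q,b-bias,.13))
# ball vs grip center on-bench estimates
p=pickle.load(open('pics/side5.pkl','rb')); b5=blob(p,232,244,266,280,85); print('ball on bench',b5,atz(p,b5-np.array([.36,.2]),.0155), 'tcp .5587 .208')
p=pickle.load(open('pics/side6.pkl','rb')); b6=blob(p,229,241,232,244,85); print('lifted',b6,atz(p,b6-np.array([.36,.2]),.1295))
for n in('side7',):
  print([ (d['at'],d['p']) for d in search_frame(read_camera('side'),'ball_center')][:2])
```

```text
ball px [269.22689076 186.63975155]
[[ 88  87  88  88  86  85  83  81  80  73  81  94 107 115]
 [ 89  88  87  85  85  83  75  69  59  58  63  83 102 111]
 [ 89  88  86  81  79  72  68  62  56  48  50  72  93 109]
 [ 82  82  76  74  70  74  75  78  70  63  53  65  90 108]
 [ 75  72  68  66  74  88  99 104 100  85  70  66  87 105]
 [ 66  60  56  64  85 108 122 127 119 110  87  73  82 102]
 [ 58  53  55  72 101 121 130 136 135 118 101  76  78  92]
 [ 50  48  57  74  99 119 131 136 134 121 102  79  66  74]
 [ 48  50  56  69  93 113 124 128 125 115  99  76  55  57]
 [ 51  50  50  62  82 100 109 116 112 102  88  66  51  53]
 [ 51  50  45  52  67  80  92  95  93  86  71  55  47  47]
 [ 50  49  48  49  54  62  70  75  69  62  55  51  51  48]
 [ 47  50  49  48  48  53  52  57  56  52  55  48  51  47]
 [ 55  48  45  48  50  51  49  53  52  53  48  52  49  50]]
[[ 93  90  86  88  87  86  85  87  87  87  90  84  86  83  81  76]
 [ 91  86  89  86  88  89  86  90  91  87  87  85  85  83  77  73]
 [ 85  90  86  86  87  86  85  85  86  89  88  86  85  80  73  75]
 [ 86  87  87  87  86  89  82  78  7
[... 819 characters left out ...]
03 113 125 136]
 [143 146 140 122  96  62  27  15  10  29  60  88 106 114 129 142]
 [142 143 141 130 104  68  38  20  21  45  75  97 105 120 133 141]
 [143 144 144 134 113  85  58  48  50  64  87 102 111 127 139 143]
 [146 144 144 137 123 104  86  79  84  91 105 111 122 135 142 144]
 [145 143 144 143 135 122 119 117 116 119 122 128 132 139 142 142]
 [145 141 143 143 141 140 139 136 136 136 139 138 141 143 143 144]]
[[ 0.55469844 -0.03931437  0.13      ]]
[[ 0.55606341 -0.04036933  0.13      ]]
ball on bench [237.34922616 271.86070894] [[0.58369468 0.24089184 0.0155    ]] tcp .5587 .208
lifted [234.89067923 237.30342092] [[0.58224029 0.24180892 0.1295    ]]
[([0.5515, -0.0307, 0.1371], 0.38)]
```

Run:
```python
from h import *
q=pickle.load(open('pics/side7.pkl','rb'))
d=np.array([.0767,.997])
for ty in(-.0388,-.0365,-.041):
    c=np.array([.5561+(ty+.0388)*.0767,ty])
    far=c-.012*d; near=c+.012*d
    print(ty,'top far',proj(q,[[*far,.05]]),'bottom near',proj(q,[[*near,.007]]))
b=np.array([[.5561,-.0388,.13]])
p0=proj(q,b)[0]; r=np.array([0,0,0])
# silhouette centre of sphere ~ centre projection
print('ball pred if above tab',p0)
```

```text
-0.0388 top far [[270.72003741 207.37819161]] bottom near [[268.87235675 222.96615677]]
-0.0365 top far [[270.50135209 207.74486913]] bottom near [[268.65196559 223.35021786]]
-0.041 top far [[270.92874169 207.0282529 ]] bottom near [[269.08269347 222.59961775]]
ball pred if above tab [268.73841324 186.68260973]
```

Compared in the same side image, the ball (269.2,187.0) is where a ball straight above the tab would appear (about 268.7–269.1, 187.0). I'll make a sub-mm trim, raise 0.5 mm, then settle.

Request:
{"op": "drive_tool", "data": {
  "plan": [
    {"claw": 1,"linear": [-0.04,0.06,-0.05],"angular": [0,0,0]},
    {"claw": 1,"linear": [0,0,0],"angular": [0,0,0]},
    {"claw": 1,"linear": [0,0,0],"angular": [0,0,0]},
    {"claw": 1,"linear": [0,0,0],"angular": [0,0,0]},
    {"claw": 1,"linear": [0,0,0],"angular": [0,0,0]},
    {"claw": 1,"linear": [0,0,0],"angular": [0,0,0]},
    {"claw": 1,"linear": [0,0,0],"angular": [0,0,0]},
    {"claw": 1,"linear": [0,0,0],"angular": [0,0,0]}
  ]
}}

```text
t: 20.55
tool_pos: [0.5333, -0.074, 0.1291]
orientation: [-2.759, -1.503, 0.0]
force: [-0.1, -0.9, -2.5]
opening: 0.0137
```

Run:
```python
from mv import *
go([.5333,-.0737,.1291],1.0+np.pi/2); print(np.abs(read_state()['dq']).max())
q=grab('side','side8'); a=q['pixels'][140:230,210:330,::-1]
cv2.imwrite('pics/crop14.png',cv2.resize(a,(800,600),interpolation=cv2.INTER_CUBIC))
def bal(name):
    g=pickle.load(open(f'pics/{name}.pkl','rb'))['pixels'].mean(2)[182:192,264:275]
    m=g>88; vv,uu=np.mgrid[182:192,264:275]; return uu[m].mean(),vv[m].mean()
print(bal('side7'),bal('side8'))
```

```text
t 20.55 pos [ 0.5333 -0.074   0.1291] q6 0.34 F [-0.1 -0.9 -2.5] open 0.0137
tool axes
 [[ 5.421e-01  8.403e-01 -1.000e-04]
 [ 8.403e-01 -5.421e-01  0.000e+00]
 [-0.000e+00 -1.000e-04 -1.000e+00]]
turn deg (tool) [-0.    0.   -0.12] shift cm in current tool axes [ 0.02 -0.01  0.  ] in final axes [ 0.02 -0.01  0.  ] world cm [ 0.    0.03 -0.  ]
0.001169801870715094
(np.float64(269.2682926829268), np.float64(186.7560975609756)) (np.float64(269.2093023255814), np.float64(186.3953488372093))
```

View pics/crop14.png

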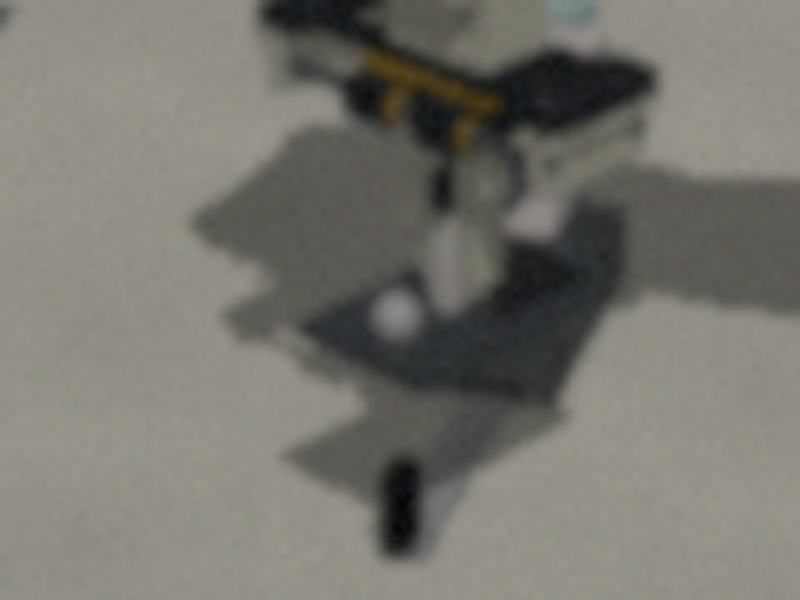

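The ball at (397,313) is in its pocket directly above the tab (402,505), the tray is level and the arm is at rest. I'm handing in.

```bash
python3 -c "
from plant import *
print(close_job())"
```

```text
the job is handed in; nothing more can be done
None
```

I pulled the rule out to its full-width line and let go. The tray is now held still and level, with the ball over the rule's tab, and I handed the job in at about 20.6 s of the 58 s. No verdict was reported.

- **Rule:** I first pushed it in to its inner stop, felt as rising force at a fixed position, to get a zero. From there I pulled it out 79.9 mm, measured by the arm's travel, against the 80 mm wanted. In the top picture the tick spacing puts the line about 1.3 mm from where I read the housing edge. The line itself was too close to the edge to see separately.
- **Tray:** I lifted it by its grip and carried it at its original heading without touching anything else. The final side picture shows the ball in its pocket, and the measured tilt is under 0.05°.
- **Height:** The tool stands 114.0 mm above where it gripped the tray on the bench, so the ball's centre should be at about 130 mm. That is worked out from the arm's position, not seen directly.
- **Ball over the tab:** The pictures and the tool position agree to about 1–2 mm. After the last sub-millimetre trim I rechecked the ball only in the side picture, because the arm hid it from the top camera.
- **Disagreements:** The two cameras differed by up to about 5 mm on the tray's position on the bench. The trained network's low-confidence ball position (0.38) was also about 9 mm off my own measurement. For both I relied on the tool position at the grasp and on comparing ball and tab within one side picture.

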